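Clamp a crank arm in the pedal-thread repair jig

ROBOT

A 6-joint arm with a two-finger parallel gripper is mounted at the origin on a cart in front of the work surface, level with it; the furniture and walls round the work are solid. World frame = base frame: x ahead of the robot, y to its left, z up, the work surface at z = 0. Lengths are in mm, angles in rad, forces in N, time in s.
With the tool pointing down it reaches from about 300 to 775 mm from the base axis. Payload 14.6 kg.
Tool frame: the origin (TCP) lies between the finger pads; the fingertips stand 11 mm ahead of it and the grasp point (between the pads) lies 8 mm behind it; z points along the fingers, y is the direction in which the jaws open and shut (so a half turn about z gives the same grasp; the last joint's range is limited). The gripper opens to 94 mm and grips with 3 to 60 N. Pads are 16 mm wide; open, the fingers measure 119 mm over their backs; the gripper's body (75 mm by 177 mm) begins 78 mm behind the grasp point.
Start: joints at [-1.323, 0.3, 1.521, -0, 1.321, -0.067], TCP at [170.287, -522.964, 216.446] pointing down, gripper open.
Joint ranges: [-3.03, 3.03], [-0.79, 2.21], [0.23, 2.52], [-1.04, 4.18], [0, 3.07], [-2.55, 2.55]. Speed limits (rad/s): [2.22, 2.22, 2.57, 3.14, 3.14, 3.14].

INTERFACE

Orientations are given as [roll, pitch, yaw] about the fixed x, y, z axes, in that order (R = Rz(yaw) Ry(pitch) Rx(roll)).
In Python, from cell import * gives the robot as it stands.
- The arm moves only by the tool arm_command, never from a script. Its argument "deltas" is a list of rows, each an object with "xyz": the shift along the world's x, y, z in m, a list of three; "turn": the turn, a rotation vector about the world's x, y, z in rad, a list of three. A call has 1 to 12 rows; each row shifts and turns the commanded pose from where the row before left it; what a row does not reach is not made up. A row lasts 1/8 s, in which the tool goes at most 62.5 mm and 10.7 degrees, less where a joint would pass 70% of its speed; a pose out of reach is approached as far as the arm can. A call with a gripper value outside its range is refused whole. "gripper" is the closure, from 0 (fully open) to 1 (shut), set as the call begins (left out, the last holds). The fingers move at their own pace and stop on an object; "force" is the grip in N (left out, the last holds). Time passes only in rows, so rows that do not move let the fingers close. It gives the time, the measured TCP pose, the force and the opening at its end, in the units of the state.
- read_state(): the state, without advancing time (a new reading comes with each control period).
- camera(name): name is "scene" or "top" or "wrist"; returns a dict with "color" (480x640x3 uint8, red, green, blue), "fx", "fy", "cx", "cy" (pixels), "k1" (the pictures are not rectified: a ray, as slopes to the right and down, at radius r is drawn at 1 + k1 r^2 times it, then the intrinsics apply), "rvec" (rotation vector, rad) and "tvec" (3), from world to camera coordinates, as OpenCV has them; the wrist camera has in their place "mount" (4x4, takes a point from camera to tool coordinates, whose origin is the TCP and whose axes are the flange's). Camera axes: x right, y down, z forward; pixel columns grow to the right and rows downward; lengths in mm; the calibration is good to about 2 mm. A picture is of the moment at which its call begins: read the wrist's pose just before it. There is no depth.
- sign_off(): hands the job in, once; it reports no verdict.
The state is a dict: "clock": time; "joints": joint angles; "qd": joint speeds; "effort": joint torques, N m; "eef_pos": TCP position; "eef_rot": TCP orientation; "wrist_force": force on the tool from outside, world axes, zero at the start; "moment": the same for the moment, N m; "finger_gap": finger opening in mm.
Only numpy, scipy, OpenCV 4.12 (cv2) and the standard library are available. Lean on these libraries where they do the work, as an engineer would, in place of code of your own. Each camera call takes 0.05 s, during which the arm holds its last target.

TASK

Get the loose bicycle crank arm ready for its pedal thread to be repaired: drop its big axle bore over the jig's locating stub so that it lies flat on both rests, then swing its pedal-eye end against the brass side stop and press it home there with a steady light push (about 8 N for half a second). Only then push the red handle of the toggle clamp down past its dead point, where the force gives way, and on until it is fully down on its stop, so that the pad holds the crank. Feel your way: over 15 N is too much for the stop, and over 25 N for the handle; leave the other things on the bench where they are.

Things in the scene. Friction and masses are not known exactly. Their poses are not given: they have to be found in the camera images.
- jig: fixed jig: blue base plate 84 (x) by 318 (y) by 12 mm, bolted down. Origin: on the axis of its locating stub, at bench level. y runs along the jig: the toggle clamp stands at +y (bracket 23 to 105 mm from the origin), the crank is to lie towards -y. All heights given are above the bench.
- stub_foot (a point): foot of the jig's locating stub: on its axis, level with both rests (20 mm high), axes as the jig. The steel rest here is 44 mm across. The bullet-nosed stub on it is 22 mm across up to 28 mm height, then tapers to 12 mm across at its top, 35.5 mm high.
- eye_rest (a point): middle of the top of the rest for the pedal eye: two steel strips, 54 mm long across the jig (x), 8 mm high on the plate, tops 20 mm high, with a 15 mm drill slot between them; 160 mm from the stub towards -y of the jig; axes as the jig.
- crank_grip (a point): silver crank arm, loose, 0.18 to 0.36 kg: bar 24 mm wide, 16 mm thick, parallel sides, flat underside; one end a boss 39 mm across, 18 mm thick, the other the pedal eye 27 mm across, 14 mm thick; 160 mm between hole centres. This point: mid bar, 80 mm from the bore's axis, 8 mm above the underside; the place to grasp. x across the bar, y towards the bore, z up.
- crank_bore (a point): axis of the crank's axle bore (24 mm, straight through the boss) at the underside; axes as crank_grip.
- crank_flank (a point): point on the crank's +x side, half-way up the bar, 135 mm from the bore's axis. It comes to the side stop: a brass post 12 mm across, 17 to 40 mm high, at y = -135 mm of the jig, on a slide locked wherever the last user set it: its near face stands 3 to 21 mm to the +x side of the jig's middle line and is not measured. It must not take more than 15 N.
- clamp_handle: handle of the toggle clamp (linkage of arm, handle and link bars). Origin: its pivot pin on the arm, which moves as it closes from y 71, z 64 mm to y 31, z 80 mm in the jig's frame. Found steeply up, the arm open and upright before it (to 130 mm high, y 20 to 75 mm); it closes by swinging away from the crank and down, 72 degrees, till about level. Push with less than 25 N, on its stop too.
- handle_grip (a point): middle of the red grip (16 mm thick, 72 to 136 mm from the pivot); y to its free end, -z the way it closes. Path in the jig's frame, y z mm: open 109 165; 120 162; 131 158; 138 151; 139 139; 137 128; 136 111: pad meets crank; 137 100; dead point 138 83; locked 139 73. Force here 1 to 5 N, up to 13 N as the pad presses, then it gives way and past the dead point the handle snaps down; let go earlier, it springs up.
- clamp_link (a joint): angle in the toggle between handle and link bars: 0 open as found, 1.8 as the pad meets the crank, 2.39 at the dead point, 2.60 locked on its stop (rad).
- clamp_pad: black rubber pad 18 mm across on the spring-loaded spindle of the clamp's arm; origin 6 mm above its underside. Closed, it presses on the crank's bar 26 mm from the bore's axis with about 40 N.
- pedal: black flat pedal, a bystander; origin at its underside, 67x120x23 mm.
- white_jar: white jar with black lid, a bystander; origin at its underside, 57 mm across, 91 mm high.
- brush: wooden brush, a bystander; origin at its underside, 24x165x34 mm.
- tape_roll: roll of black tape lying flat, a bystander; origin at its underside, 66 mm across, 19 mm high.
Not all that is in view belongs to the job. Of the things that look like the part that bears crank_grip, the largest one is meant.

How it is judged:
By the outcome, as a careful person would: the job done as asked, in the order asked, and still so for the second after the job is handed in, with the robot touching nothing.
It also fails if it takes over 69 s, if anything falls off the work surface, if the arm or the gripper's body presses on something with over 40 N, if the wrist force passes 120 N, or if a joint passes its speed limit or range.

## Working session

There is one attempt and no reset: what is moved stays moved. The work goes in short steps, Python scripts to look and compute and a tool call to move; the robot and the scene stay as the last step left them, time stands still between calls to the robot, and variables do not carry over. Pictures are saved under pics/ and viewed, and the job is handed in when it is done.

Besides the shell and the picture viewer there is one more tool, called by a JSON object that holds its "fn" and its "kwargs", one argument or row to a line. arm_command: Moves the arm, as the interface text tells. Its arguments: {"type":"object","properties":{"deltas":{"type":"array","items":{"type":"object","properties":{"xyz":{"type":"array","items":{"type":"number"}},"turn":{"type":"array","items":{"type":"number"}}}}},"gripper":{"type":"number"},"force":{"type":"number"}},"required":["deltas"]}

```bash
ls; mkdir -p pics; python3 - <<'E'
from cell import *
import cv2
s=read_state();print(s)
for n in ["scene","top","wrist"]:
    c=camera(n);cv2.imwrite(f"pics/{n}0.png",c["color"][:,:,::-1])
    print(n,{k:v for k,v in c.items() if k!="color"})
E
```

```text
pics
{'clock': 0.0, 'joints': array([-1.32256244e+00,  3.00481512e-01,  1.52160081e+00, -3.51510069e-05,
        1.32070923e+00, -6.65697081e-02]), 'qd': array([ 6.92407526e-04,  1.14293751e-04,  1.76007527e-03,  1.51553373e-03,
        8.28121794e-05, -2.19970712e-05]), 'effort': array([-5.68965661e-04, -5.31808090e+01, -3.52734911e+01,  7.08033610e-02,
        2.44546984e-02, -5.98027577e-05]), 'eef_pos': array([ 170.23656532, -522.71585265,  215.87227233]), 'eef_rot': array([-3.14039415e+00, -4.57797558e-05,  3.14812283e-01]), 'wrist_force': array([ 0.5914069 ,  0.14747093, -0.50732255]), 'moment': array([ 0.00087842, -0.02184232,  0.00171633]), 'finger_gap': 94.03706178446996}
scene {'fx': 520.7022091318444, 'fy': 520.7022091318444, 'cx': 328.26327135373606, 'cy': 236.78138600493628, 'k1': -0.026432257311911407, 'rvec': array([ 0.87325478, -2.24691941,  1.31043052]), 'tvec': array([ 418.85333602,  271.68913983, 1105.43011395])}
top {'fx': 621.8816239355193, 'fy': 621.8816239355193, 'cx': 319.12127623229003, 'cy': 241.0953684530292, 'k1': -0.0348269657589346, 'rvec': array([ 2.1738899 , -2.1359604 ,  0.12537743]), 'tvec': array([  15.42928885,  547.16662902, 1471.64733544])}
wrist {'fx': 336.14409486587397, 'fy': 336.14409486587397, 'cx': 316.65328270270317, 'cy': 238.17342218709518, 'k1': 0.018268188009836473, 'mount': array([[-3.29800651e-04, -9.69005725e-01, -2.47038047e-01,
         7.17439418e+01],
       [ 9.99999861e-01, -2.18226163e-04, -4.79028251e-04,
         4.13445608e-01],
       [ 4.10270952e-04, -2.47038171e-01,  9.69005662e-01,
        -1.68682886e+02],
       [ 0.00000000e+00,  0.00000000e+00,  0.00000000e+00,
         1.00000000e+00]])}
```

View pics/top0.png

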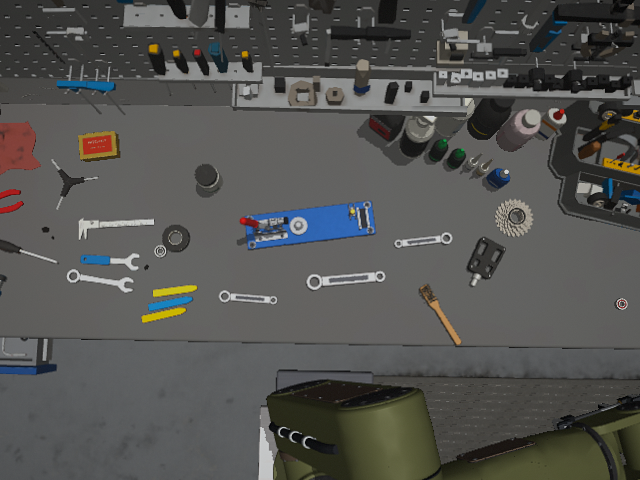

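View pics/scene0.png

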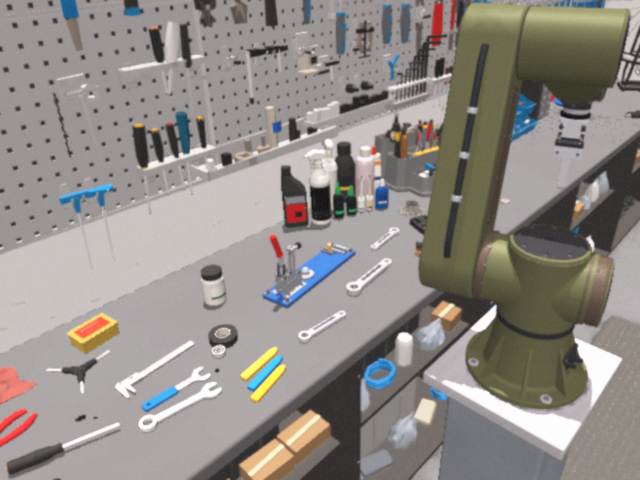

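View pics/wrist0.png

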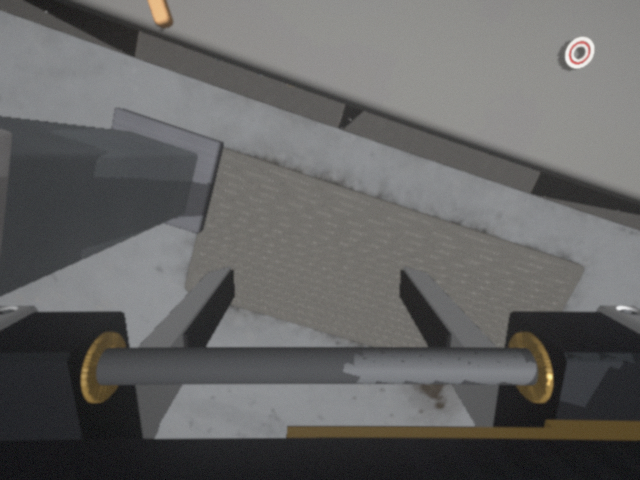

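Top view: the jig is the blue plate with its stub near (298,226), its clamp to the left and its eye rest to the right. The largest crank is near (345,280). I'll zoom in and measure.

```bash
cat > h.py <<'E'
from cell import *
import numpy as np, cv2
from scipy.spatial.transform import Rotation as R
def K(c): return np.array([[c["fx"],0,c["cx"]],[0,c["fy"],c["cy"]],[0,0,1.]])
def D(c): return np.array([c["k1"],0,0,0,0.])
def ext(c,s=None):
    "cam->world R, t"
    if "mount" in c:
        T=np.eye(4);T[:3,:3]=R.from_euler("xyz",s["eef_rot"]).as_matrix();T[:3,3]=s["eef_pos"]
        T=T@c["mount"];return T[:3,:3],T[:3,3]
    Rm=cv2.Rodrigues(c["rvec"])[0];return Rm.T,-Rm.T@c["tvec"]
def ray(c,px,s=None):
    px=np.asarray(px,float).reshape(-1,1,2)
    n=cv2.undistortPoints(px,K(c),D(c))[:,0]
    A,t=ext(c,s);d=np.c_[n,np.ones(len(n))]@A.T
    return t,d
def toplane(c,px,z,s=None):
    t,d=ray(c,px,s);return t+d*((z-t[2])/d[:,2])[:,None]
def proj(c,P,s=None):
    A,t=ext(c,s);rv=cv2.Rodrigues(A.T)[0];return cv2.projectPoints(np.asarray(P,float).reshape(-1,3),rv,-A.T@t,K(c),D(c))[0][:,0]
def shot(n,f=None):
    s=read_state();c=camera(n);c["s"]=s
    if f: cv2.imwrite(f"pics/{f}.png",c["color"][:,:,::-1])
    return c,s
def crop(c,u0,u1,v0,v1,f,k=4):
    im=c["color"][v0:v1,u0:u1,::-1];cv2.imwrite(f"pics/{f}.png",cv2.resize(im,None,fx=k,fy=k,interpolation=cv2.INTER_CUBIC))
E
python3 - <<'E'
from h import *
c,s=shot("top")
crop(c,220,410,180,310,"top1z",4)
im=c["color"]
hsv=cv2.cvtColor(im,cv2.COLOR_RGB2HSV)
m=cv2.inRange(hsv,(105,120,60),(125,255,255));m[:, :230]=0;m[:,400:]=0;m[:180]=0;m[270:]=0
cs,_=cv2.findContours(m,0,2);pts=np.vstack(cs);r=cv2.minAreaRect(pts);b=cv2.boxPoints(r);print(r,b)
P=toplane(c,b,12);print(P);print([np.linalg.norm(P[i]-P[i-1]) for i in range(4)])
g=cv2.inRange(hsv,(0,0,150),(180,40,255));
n,l,st,ce=cv2.connectedComponentsWithStats(g[255:310,200:460])
for i in range(1,n):
    if st[i,4]>60:
        print(st[i],ce[i]+[200,255])
        p=np.argwhere(l==i)[:,::-1]+[200,255];rr=cv2.minAreaRect(p.astype(np.float32));print(rr,toplane(c,cv2.boxPoints(rr),14))
E
```

```text
((309.5439758300781, 224.6437225341797), (33.554927825927734, 128.630126953125), 82.99872589111328) [[243.66345 215.83081]
 [371.3344  200.15192]
 [375.4245  233.45663]
 [247.75354 249.13553]]
[[ 609.15997827  212.79396659   12.        ]
 [ 653.82990554 -102.19139949   12.        ]
 [ 570.79576128 -112.86584161   12.        ]
 [ 526.57783951  200.01347142   12.        ]]
[np.float64(83.56524815155718), np.float64(318.1370510477507), np.float64(83.71745832063307), np.float64(315.98843195479174)]
[107  16  78  19 456] [343.96929825 278.87061404]
((345.57110595703125, 280.0649719238281), (15.166158676147461, 77.3292465209961), 87.39744567871094) [[ 467.32361387   54.25277115   14.        ]
 [ 479.16919403 -133.88073773   14.        ]
 [ 442.29763507 -135.76229921   14.        ]
 [ 430.49933734   51.83078288   14.        ]]
[ 19  35  58  14 262] [246.99236641 297.59541985]
((247.5415802001953, 296.4812927246094), (57.23805618286133, 11.113195419311523), 2.337306022644043) [[398.77702375 266.40737777  14.        ]
 [425.7108428  266.29125684  14.        ]
 [422.60184719 126.8459906   14.        ]
 [395.71928079 127.24898102  14.        ]]
```

View pics/top1z.png

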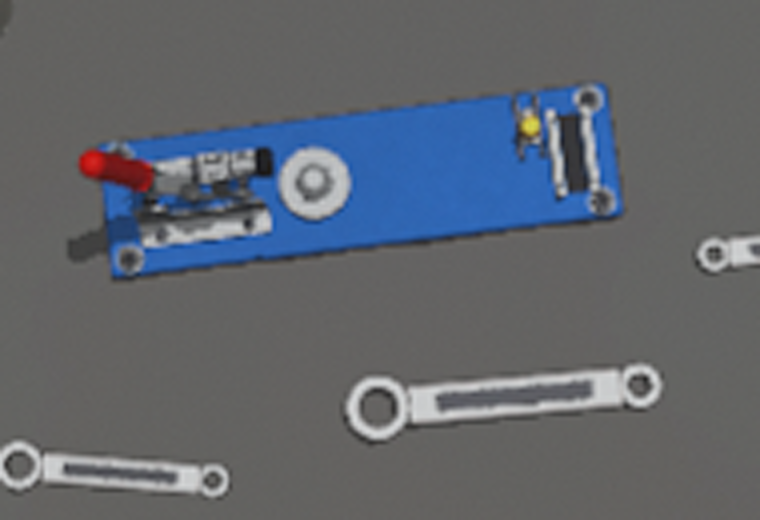

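{"fn": "arm_command", "kwargs": {
  "deltas": [
    {"xyz":[0.024,0.04,0],"turn":[0,0,0.11]},
    {"xyz":[0.024,0.04,0],"turn":[0,0,0.11]},
    {"xyz":[0.024,0.04,0],"turn":[0,0,0.11]},
    {"xyz":[0.024,0.04,0],"turn":[0,0,0.11]},
    {"xyz":[0.024,0.04,0],"turn":[0,0,0.11]},
    {"xyz":[0.024,0.04,0],"turn":[0,0,0.11]},
    {"xyz":[0.024,0.04,0],"turn":[0,0,0.11]},
    {"xyz":[0.024,0.04,0],"turn":[0,0,0.11]},
    {"xyz":[0.024,0.04,0],"turn":[0,0,0.11]},
    {"xyz":[0.024,0.04,0],"turn":[0,0,0.11]},
    {"xyz":[0.024,0.04,0],"turn":[0,0,0.11]},
    {"xyz":[0.024,0.04,0],"turn":[0,0,0.11]}
  ]
}}

```text
clock: 1.7
eef_pos: [458.9, -41.5, 216.5]
eef_rot: [3.141, 0.0, 1.639]
wrist_force: [0.9, -0.6, -0.1]
finger_gap: 94.1
```

{"fn": "arm_command", "kwargs": {
  "deltas": [
    {"xyz":[0,0,0]},
    {"xyz":[0,0,0]}
  ]
}}

```text
validation failed for argument at $.de...
```

```bash
python3 - <<'E'
from h import *
c,s=shot("wrist","w1");print(s["eef_pos"],s["eef_rot"],s["clock"],s["joints"])
E
```

```text
[458.86189046 -41.49449518 216.47635077] [3.14146817e+00 8.77822322e-05 1.63851134e+00] 1.7 [-1.69674395e-01  9.94989427e-02  1.76138079e+00 -5.84917548e-05
  1.28057128e+00 -2.37372684e-01]
```

View pics/w1.png

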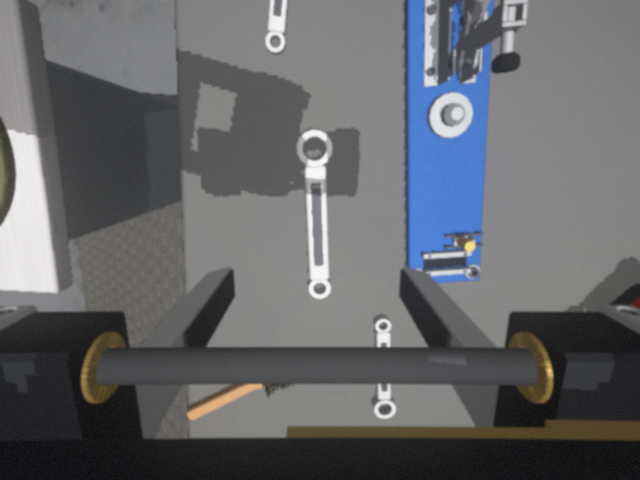

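The wrist view shows the crank bore at (314,149), the eye at (319,289), the stub at (452,114) and the brass post at (468,245). Next I'll measure these.

```bash
python3 - <<'E'
from h import *
c,s=shot("wrist");im=c["color"]
crop(c,270,370,120,310,"w1crank",3);crop(c,390,550,0,290,"w1jig",2)
hsv=cv2.cvtColor(im,cv2.COLOR_RGB2HSV)
print(proj(c,[s["eef_pos"]+[0,0,0]],s))
# crank mask
g=((hsv[...,1]<40)&(hsv[...,2]>140)).astype(np.uint8)
n,l,st,ce=cv2.connectedComponentsWithStats(g)
for i in range(1,n):
    if st[i,4]>150: print(i,st[i],ce[i])
def holes(u0,u1,v0,v1,z,tag):
    sub=(g[v0:v1,u0:u1]*255)
    cs,h=cv2.findContours(sub,cv2.RETR_CCOMP,cv2.CHAIN_APPROX_NONE)
    for k,q in enumerate(cs):
        if len(q)>=15:
            e=cv2.fitEllipse(q);ctr=np.array(e[0])+[u0,v0]
            w=toplane(c,q[:,0]+[u0,v0],z,s)[:,:2];cc=cv2.minEnclosingCircle(w.astype(np.float32))
            # lsq circle
            A=np.c_[2*w,np.ones(len(w))];x=np.linalg.lstsq(A,(w**2).sum(1),rcond=None)[0];r=np.sqrt(x[2]+x[0]**2+x[1]**2)
            print(tag,"hole" if h[0][k][3]>=0 else "outer",ctr,e[1],toplane(c,ctr,z,s)[0],"lsq",x[:2],r)
holes(290,340,122,165,18,"boss");holes(300,340,277,303,14,"eye");holes(425,480,88,142,20,"rest")
E
```

```text
[[316.25748384 289.06939678]]
1 [   0    0   56  296 9327] [ 21.92569958 180.81687574]
2 [263   0  25  57 876] [275.58561644  28.15182648]
4 [423   0  14  91 931] [428.81525242  47.63372718]
7 [500   5  27  29 537] [512.12476723  19.47486034]
9 [501  38  11  21 202] [506.38613861  48.18316832]
26 [ 427   98   44   44 1401] [448.75089222 119.21556031]
59 [ 291  132   82  198 4070] [321.42309582 239.77371007]
608 [421 255  49   8 253] [443.84980237 258.30434783]
709 [430 266  49  15 230] [453.87826087 274.55217391]
998 [372 321  18  26 351] [380.86609687 334.1994302 ]
1145 [370 384  24  39 537] [381.4972067  404.23836127]
boss outer [313.03365707 149.39517021] (33.625343322753906, 35.09581756591797) [451.63625614  35.85214717  18.        ] lsq [451.65214218  35.5591683 ] 17.685265834249037
boss hole [312.3886795  151.26546288] (23.583227157592773, 25.2376708984375) [451.0939122   33.90068631  18.        ] lsq [451.12959619  33.81399554] 12.65333492449965
eye outer [321.36608124 289.63603401] (28.08477020263672, 39.72999954223633) [ 473.00029816 -123.5441166    14.        ] lsq [ 472.59
[... 197 characters left out ...]
.593536050103477
eye hole [328.68561554 282.82806158] (6.453906059265137, 9.056649208068848) [ 480.93208119 -114.32273448   14.        ] lsq [ 481.32621411 -114.48886017] 4.39778988467777
rest outer [448.41990089 119.24334335] (40.229854583740234, 45.055049896240234) [587.80462531  75.63801849  20.        ] lsq [587.80487627  75.29527442] 21.110793173478946
rest hole [444.50301933 119.71688652] (12.153573989868164, 19.574485778808594) [583.89958876  74.90509436  20.        ] lsq [585.77098897  75.18692681] 7.979600149602227
rest outer [428.31713319  88.89822739] (2.0502543449401855, 13.67965030670166) [562.72898923 102.59345163  20.        ] lsq [564.46714919 102.99288962] 3.4765511878945716
```

View pics/w1crank.png

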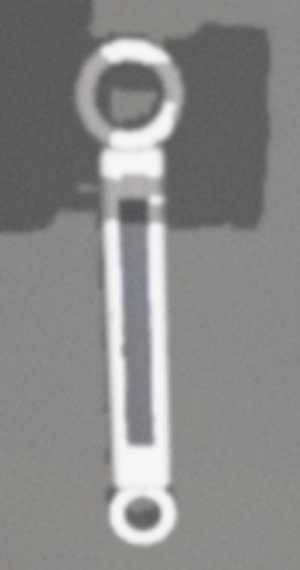

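View pics/w1jig.png

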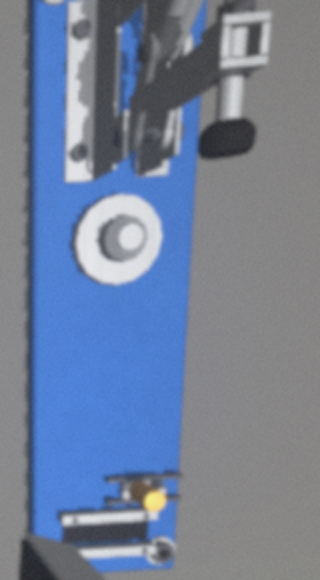

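```bash
python3 - <<'E'
from h import *
c,s=shot("wrist");im=c["color"]
print("cam",ext(c,s)[1])
print(toplane(c,[[313.2,151.9],[313.2,152]],18,s), toplane(c,[[317.7,291.6]],14,s))
# bar edges
gray=cv2.cvtColor(im,cv2.COLOR_RGB2GRAY).astype(float)
gray=cv2.GaussianBlur(gray,(0,0),0.8)
L=[];Rr=[]
for v in range(196,272,3):
    row=gray[v];d=np.diff(row)
    a=300+np.argmax(d[300:316]);b=318+np.argmin(d[318:334])
    def sub(i,f):
        y=f[i-1:i+2];den=y[0]-2*y[1]+y[2];return i+.5+(0.5*(y[0]-y[2])/den if den else 0)
    L.append([sub(a,d),v]);Rr.append([sub(b,-d),v])
L=toplane(c,L,16,s);Rr=toplane(c,Rr,16,s)
for E in (L,Rr):
    p=np.polyfit(E[:,1],E[:,0],1);res=E[:,0]-np.polyval(p,E[:,1]);print("edge slope yaw",-np.arctan(p[0]),"rms",res.std(),"x at y=-45",np.polyval(p,-45))
# stop & rest points, scene/top views
ct,_=shot("top")
# stub in top: project candidate
print(proj(ct,[[587.8,75.4,20],[587.8,75.4,35.5],[451.5,34,18]]))
crop(ct,280,320,205,245,"t_stub",12)
crop(c,400,500,225,295,"w1stop",8)
E
```

```text
cam [454.56731176  30.94370385 384.90904145]
[[451.03784365  31.32904226  18.        ]
 [451.04472367  31.22721252  18.        ]] [[ 467.1506243  -128.35374024   14.        ]]
edge slope yaw 0.10636150509832747 rms 0.08522786361239555 x at y=-45 448.79810651496337
edge slope yaw 0.10396301282039512 rms 0.0794293449841116 x at y=-45 470.7515697067454
[[298.91736655 224.83327954]
 [298.67679581 223.88519232]
 [314.76850438 280.7875197 ]]
```

View pics/t_stub.png

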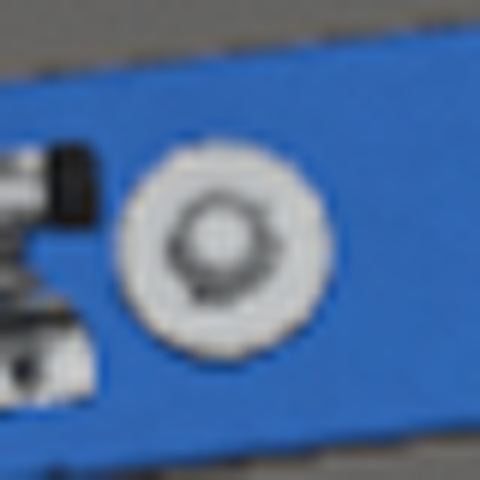

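View pics/w1stop.png

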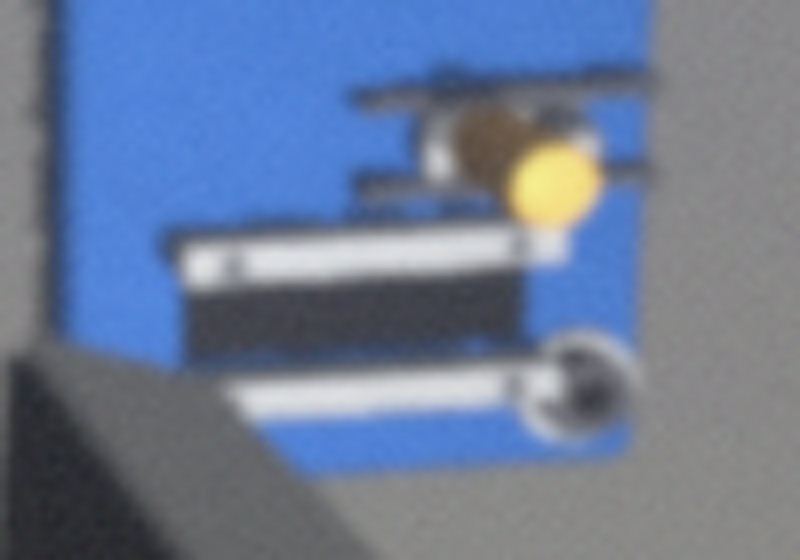

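{"fn": "arm_command", "kwargs": {
  "deltas": [
    {"xyz":[0.001,-0.005,-0.05],"turn":[0,0,0.037]},
    {"xyz":[0,0,-0.05],"turn":[0,0,0]},
    {"xyz":[0,0,-0.05],"turn":[0,0,0]},
    {"xyz":[0,0,-0.03],"turn":[0,0,0]},
    {"xyz":[0,0,-0.015],"turn":[0,0,0]},
    {"xyz":[0,0,-0.006],"turn":[0,0,0]},
    {"xyz":[0,0,-0.002],"turn":[0,0,0]},
    {"xyz":[0,0,0],"turn":[0,0,0]}
  ],
  "gripper": 0.3
}}

```text
clock: 2.9
eef_pos: [459.7, -48.1, 14.2]
eef_rot: [3.14, 0.0, 1.672]
wrist_force: [-0.6, 0.3, 0.1]
finger_gap: 66.1
```

```bash
python3 - <<'E'
from h import *
c,s=shot("wrist","w2");print(s["eef_pos"],s["eef_rot"],s["finger_gap"],s["wrist_force"])
E
```

```text
[459.71840129 -48.08794859  14.17885149] [3.14036399e+00 3.73649901e-04 1.67169269e+00] 66.08642948824031 [-0.64618875  0.33491151  0.09645584]
```

View pics/w2.png

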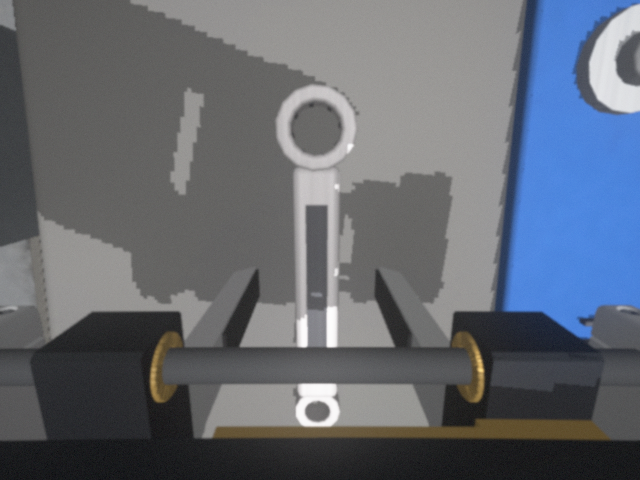

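The bore is at (316,127) and the eye at (317,411), with the bar centred between the fingers.

```bash
python3 - <<'E'
from h import *
c,s=shot("wrist")
print(toplane(c,[[316,127]],18,s),toplane(c,[[317.3,410.5]],14,s))
for r in (12,19.5):
  P=toplane(c,[[316,127]],18,s)[0]; print(proj(c,[P+[r,0,0],P-[r,0,0],P+[0,r,0],P-[0,r,0]],s).round(1).tolist())
E
```

```text
[[451.28703913  34.20576717  18.        ]] [[ 468.04720377 -124.90074782   14.        ]]
[[341.6, 129.7], [290.3, 124.2], [318.6, 99.4], [313.5, 153.5]]
[[357.5, 131.4], [274.2, 122.5], [320.3, 81.6], [311.9, 169.5]]
```

{"fn": "arm_command", "kwargs": {
  "deltas": [
    {"xyz":[0,0,0],"turn":[0,0,0]},
    {"xyz":[0,0,0],"turn":[0,0,0]},
    {"xyz":[0,0,0],"turn":[0,0,0]},
    {"xyz":[0,0,0],"turn":[0,0,0]},
    {"xyz":[0,0,0],"turn":[0,0,0]},
    {"xyz":[0,0,0],"turn":[0,0,0]}
  ],
  "gripper": 0.9,
  "force": 25
}}

```text
clock: 3.75
eef_pos: [459.3, -48.0, 13.4]
eef_rot: [-3.142, -0.0, 1.672]
wrist_force: [0.2, -0.5, -0.4]
finger_gap: 23.9
```

```bash
python3 - <<'E'
from h import *
# jig frame from w1 picture measurements (pose then)
s=dict(eef_pos=np.array([458.86189046,-41.49449518,216.47635077]),eef_rot=np.array([3.14146817,8.8e-5,1.63851134]))
im=cv2.imread("pics/w1.png")[:,:,::-1];c=camera("wrist");c["color"]=im
def w(px,z):return toplane(c,px,z,s)[:,:2]
f=lambda x,y:[400+(x+.5)/8-.5,225+(y+.5)/8-.5]
stop=w([f(553,185)],40)[0];print("stop top",stop)
# slot ends: strips ends at z=20 (upper strip left (180,262) right end ~(525,248..)
print("strip",w([f(182,262),f(570,245)],20))
# plate edges at z=12
hsv=cv2.cvtColor(im,cv2.COLOR_RGB2HSV);m=cv2.inRange(hsv,(100,110,80),(125,255,255))
L=[];Rr=[]
for v in range(150,235,4):
    u=np.flatnonzero(m[v,395:500])+395;L.append([u[0]-.5,v]);Rr.append([u[-1]+.5,v])
for E in (L,Rr):
    P=w(E,12);p=np.polyfit(P[:,1],P[:,0],1);print("yaw",-np.arctan(p[0]),"x@y=75",np.polyval(p,75.4),"x@0",np.polyval(p,0))
yaw=0.141
O=np.array([587.8,75.4]);Rm=np.array([[np.cos(yaw),-np.sin(yaw)],[np.sin(yaw),np.cos(yaw)]])
print("stop in jig",Rm.T@(stop-O),"strip",(w([f(182,262),f(570,245)],20)-O)@Rm)
E
```

```text
stop top [622.39158524 -57.75394346]
strip [[581.92373363 -77.60896243]
 [636.09312261 -71.39596884]]
yaw 0.1345943959551384 x@y=75 545.315820658139 x@0 555.5259671877687
yaw 0.037382272206004936 x@y=75 635.6665339420402 x@0 638.4864709476387
stop in jig [  15.53573905 -136.6937864 ] strip [[ -27.32079846 -150.66468419]
 [  27.18414347 -152.12594948]]
```

{"fn": "arm_command", "kwargs": {
  "deltas": [
    {"xyz":[0,0,0.02],"turn":[0,0,0]},
    {"xyz":[0,0,0.04],"turn":[0,0,0]},
    {"xyz":[0,0,0.01],"turn":[0,0,0]},
    {"xyz":[0,0,0],"turn":[0,0,0]}
  ]
}}

```text
clock: 4.3
eef_pos: [459.2, -47.9, 83.0]
eef_rot: [3.141, 0.0, 1.672]
wrist_force: [-0.1, -0.9, -3.8]
finger_gap: 23.8
```

{"fn": "arm_command", "kwargs": {
  "deltas": [
    {"xyz":[0.03,0.01,0],"turn":[0,0,-0.007]},
    {"xyz":[0.035,0.01,0],"turn":[0,0,-0.007]},
    {"xyz":[0.035,0.01,0],"turn":[0,0,-0.007]},
    {"xyz":[0.034,0.011,0],"turn":[0,0,-0.007]},
    {"xyz":[0,0,0],"turn":[0,0,0]},
    {"xyz":[0,0,0],"turn":[0,0,0]}
  ]
}}

```text
clock: 5.05
eef_pos: [592.2, -7.0, 81.6]
eef_rot: [-3.139, -0.0, 1.644]
wrist_force: [-0.8, 0.5, -2.6]
finger_gap: 23.8
```

```bash
python3 - <<'E'
from h import *
c,s=shot("wrist","w3");print(s["eef_pos"],s["eef_rot"],s["finger_gap"],s["wrist_force"],ext(c,s)[1])
crop(c,240,400,60,260,"w3z",3)
E
```

```text
[592.17195593  -7.00763857  81.59022559] [-3.13864096e+00 -3.56141860e-04  1.64394525e+00] 23.83456460438246 [-0.77036169  0.46000463 -2.61598045] [587.59878669  64.09894509 250.29748653]
```

View pics/w3.png

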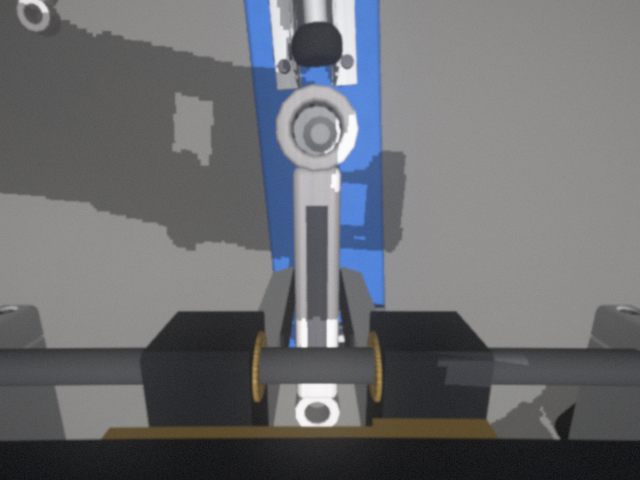

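View pics/w3z.png

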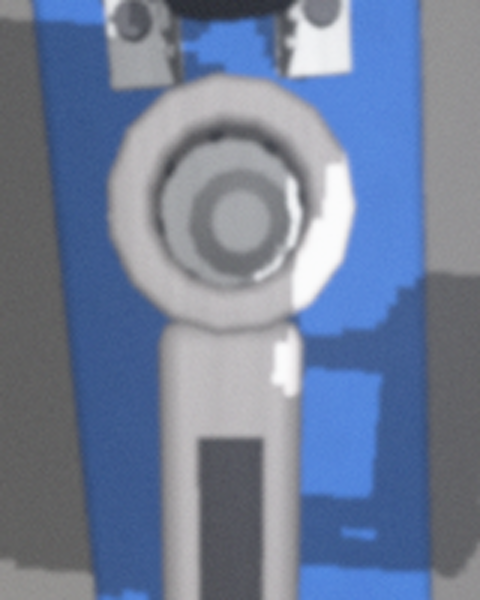

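```bash
python3 - <<'E'
from h import *
c,s=shot("wrist")
zu=s["eef_pos"][2]-13.4
a=toplane(c,[[316.2,126.7]],zu+18,s)[0];b=toplane(c,[[319.8,132.9]],35.5,s)[0];print(s["eef_pos"],a,b,b-a)
# check with px uncertainty: disc rest edge left/bottom hard. jig plate edges yaw from this view
hsv=cv2.cvtColor(c["color"],cv2.COLOR_RGB2HSV);m=cv2.inRange(hsv,(100,110,60),(125,255,255))
L=[];Rr=[]
for v in range(5,260,8):
    u=np.flatnonzero(m[v,230:400])+230;L.append([u[0]-.5,v]);Rr.append([u[-1]+.5,v])
for E in (L,Rr):
    P=toplane(c,E,12,s);p=np.polyfit(P[:,1],P[:,0],1);r=P[:,0]-np.polyval(p,P[:,1]);print("yaw",-np.arctan(p[0]),r.std(),np.polyval(p,75.4))
E
```

```text
[592.23703845  -7.14593725  82.14758803] [586.24516943  75.42960066  86.74758803] [588.28755011  75.58494699  35.5       ] [  2.04238068   0.15534633 -51.24758803]
yaw 0.14078506546252859 0.19477903411208333 546.8042526877103
yaw 0.13987769200014846 0.2034114085762946 629.7662286453017
```

{"fn": "arm_command", "kwargs": {
  "deltas": [
    {"xyz":[0.002,0,-0.01],"turn":[0,0,0]},
    {"xyz":[0,0,-0.015],"turn":[0,0,0]},
    {"xyz":[0,0,-0.008],"turn":[0,0,0]},
    {"xyz":[0,0,0],"turn":[0,0,0]},
    {"xyz":[0,0,-0.003],"turn":[0,0,0]},
    {"xyz":[0,0,0],"turn":[0,0,0]}
  ]
}}

```text
clock: 5.9
eef_pos: [595.3, -7.0, 47.5]
eef_rot: [3.141, 0.0, 1.644]
wrist_force: [0.5, -0.3, -3.3]
finger_gap: 23.3
```

```bash
python3 - <<'E'
from h import *
c,s=shot("wrist","w4");print(s["eef_pos"],s["eef_rot"],s["wrist_force"],s["moment"],ext(c,s)[1])
crop(c,240,400,60,260,"w4z",3)
E
```

```text
[595.32490501  -6.98655319  47.51933552] [3.14141150e+00 3.05754078e-05 1.64375238e+00] [ 0.46584167 -0.27286419 -3.32684437] [-0.0894805  -0.02603153 -0.02449154] [590.23509967  64.147402   216.19960763]
```

View pics/w4z.png

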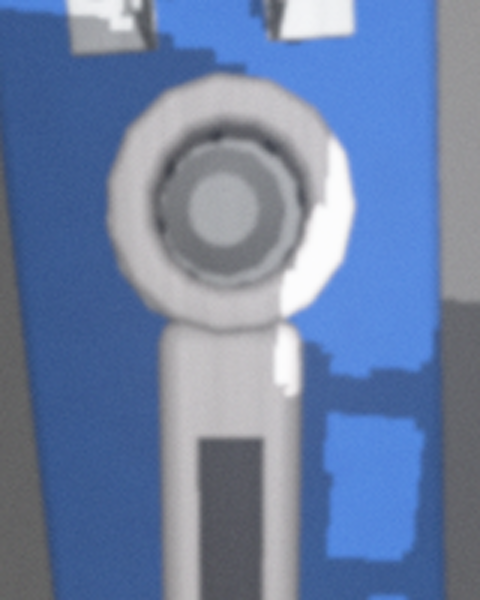

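```bash
python3 - <<'E'
from h import *
c,s=shot("wrist")
zu=s["eef_pos"][2]-13.4
a=toplane(c,[[316.3,127]],zu+18,s)[0];b=toplane(c,[[314.3,129.3]],35.5,s)[0];print(s["eef_pos"],a,b,b-a)
E
```

```text
[595.35859185  -6.98430795  47.63864386] [589.40445956  75.46105151  52.23864386] [588.37774142  75.42721852  35.5       ] [ -1.02671813  -0.03383298 -16.73864386]
```

{"fn": "arm_command", "kwargs": {
  "deltas": [
    {"xyz":[-0.001,0,-0.002],"turn":[0,0,0]},
    {"xyz":[0,0,-0.003],"turn":[0,0,0]},
    {"xyz":[0,0,-0.002],"turn":[0,0,0]},
    {"xyz":[0,0,0],"turn":[0,0,0]}
  ]
}}

```text
clock: 6.5
eef_pos: [594.2, -7.0, 40.2]
eef_rot: [-3.141, -0.0, 1.644]
wrist_force: [-0.6, -0.7, -3.5]
finger_gap: 23.9
```

{"fn": "arm_command", "kwargs": {
  "deltas": [
    {"xyz":[0,0,-0.002],"turn":[0,0,0]},
    {"xyz":[0,0,-0.002],"turn":[0,0,0]},
    {"xyz":[0,0,-0.001],"turn":[0,0,0]},
    {"xyz":[0,0,0],"turn":[0,0,0]}
  ]
}}

```text
clock: 7.0
eef_pos: [594.2, -6.9, 35.4]
eef_rot: [-3.141, -0.0, 1.644]
wrist_force: [-0.3, -0.5, -2.8]
finger_gap: 23.7
```

{"fn": "arm_command", "kwargs": {
  "deltas": [
    {"xyz":[0,0,-0.001],"turn":[0,0,0]},
    {"xyz":[0,0,-0.001],"turn":[0,0,0]},
    {"xyz":[0,0,-0.0005],"turn":[0,0,0]},
    {"xyz":[0,0,0],"turn":[0,0,0]}
  ]
}}

```text
clock: 7.5
eef_pos: [594.3, -7.0, 33.5]
eef_rot: [3.141, 0.0, 1.644]
wrist_force: [-5.1, -0.5, 5.7]
finger_gap: 23.7
```

```bash
python3 - <<'E'
from h import *
c,s=shot("wrist","w5");print(s["eef_pos"],s["eef_rot"],s["wrist_force"],s["moment"])
shot("scene","s5");c,_=shot("scene");crop(c,250,370,220,310,"s5z",6)
E
```

```text
[594.32996011  -6.98598935  33.46868372] [3.14143030e+00 4.24791426e-05 1.64376461e+00] [-5.12761748 -0.49044096  5.72494895] [-0.07428881  0.85182429 -0.08195715]
```

View pics/w5.png

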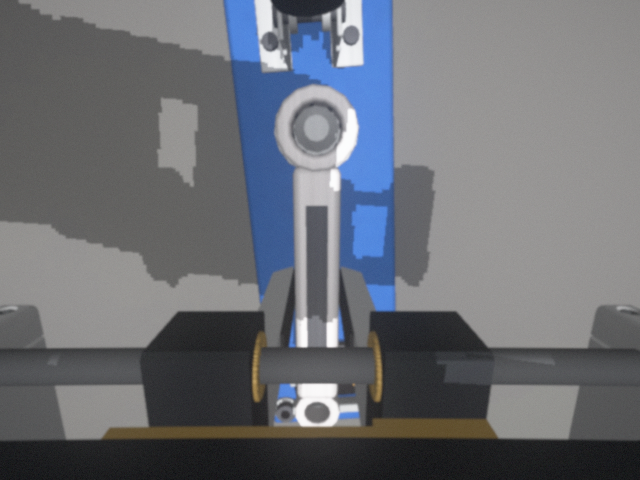

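View pics/s5z.png

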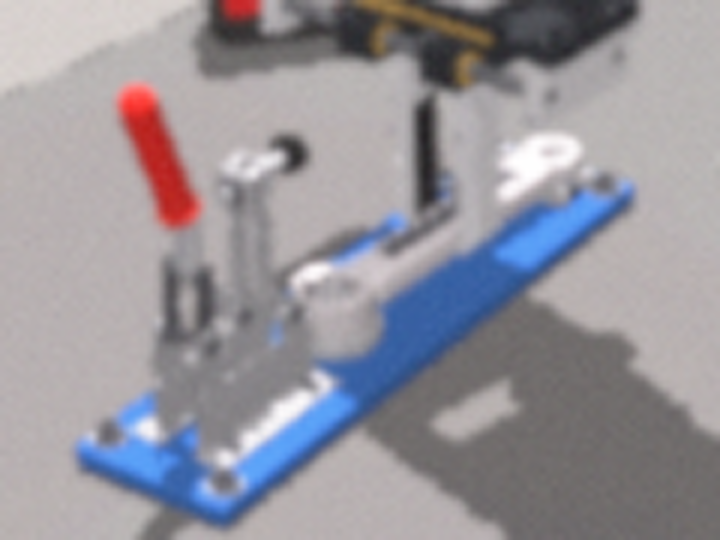

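{"fn": "arm_command", "kwargs": {
  "deltas": [
    {"xyz":[0,0,0],"turn":[0,0,0]},
    {"xyz":[0,0,0],"turn":[0,0,0]},
    {"xyz":[0,0,0],"turn":[0,0,0]},
    {"xyz":[0,0,0],"turn":[0,0,0]}
  ],
  "gripper": 0.5
}}

```text
clock: 8.15
eef_pos: [594.3, -7.0, 32.9]
eef_rot: [3.142, 0.0, 1.644]
wrist_force: [-0.1, -0.1, -0.2]
finger_gap: 47.3
```

{"fn": "arm_command", "kwargs": {
  "deltas": [
    {"xyz":[0,0,0.01],"turn":[0,0,0]},
    {"xyz":[0,0,0.03],"turn":[0,0,0]},
    {"xyz":[0,0,0.02],"turn":[0,0,0]},
    {"xyz":[0,0,0],"turn":[0,0,0]},
    {"xyz":[0,0,0],"turn":[0,0,0]}
  ]
}}

```text
clock: 8.78
eef_pos: [594.0, -7.0, 92.3]
eef_rot: [-3.141, -0.0, 1.644]
wrist_force: [0.5, 1.5, -0.6]
finger_gap: 46.8
```

```bash
python3 - <<'E'
from h import *
c,s=shot("wrist","w6");print(s["eef_pos"],s["eef_rot"],s["wrist_force"],s["moment"])
c,_=shot("scene");crop(c,250,370,220,310,"s6z",6)
E
```

```text
[593.97062762  -6.96672192  92.30658127] [-3.14083015e+00 -1.08845725e-04  1.64375703e+00] [ 0.46664686  1.54541454 -0.56524431] [-0.03853441 -0.07156045 -0.02721901]
```

View pics/w6.png

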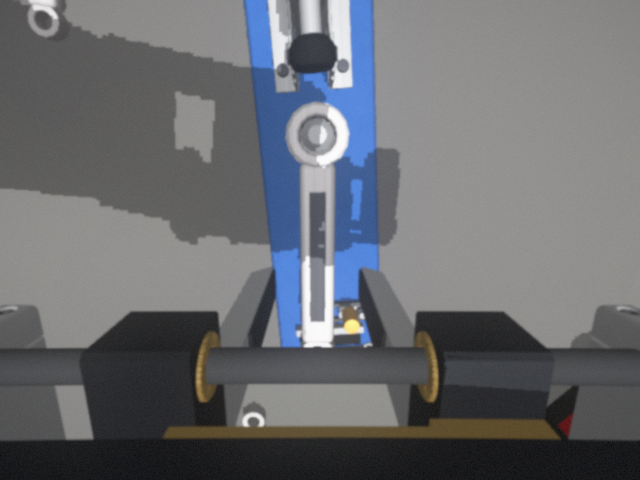

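View pics/s6z.png

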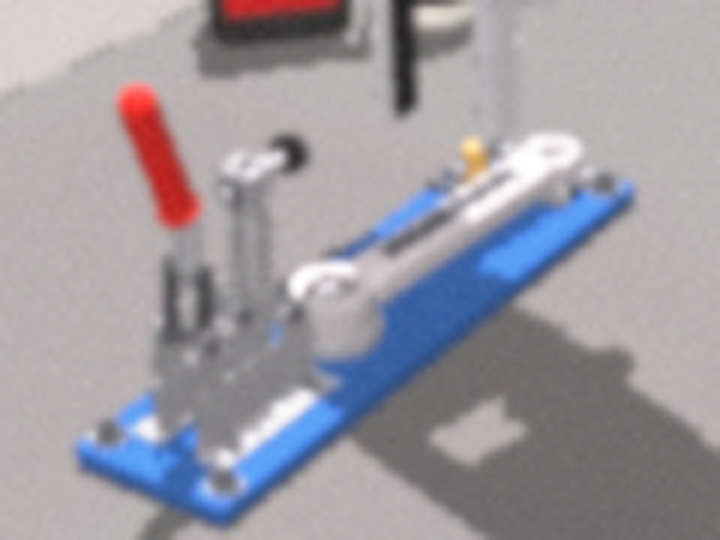

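{"fn": "arm_command", "kwargs": {
  "deltas": [
    {"xyz":[-0.014,-0.027,0],"turn":[0,0,0]},
    {"xyz":[-0.014,-0.028,0],"turn":[0,0,0]},
    {"xyz":[0,0,0],"turn":[0,0,0]},
    {"xyz":[0,0,0],"turn":[0,0,0]},
    {"xyz":[0,0,-0.03],"turn":[0,0,0]},
    {"xyz":[0,0,-0.02],"turn":[0,0,0]},
    {"xyz":[0,0,-0.007],"turn":[0,0,0]},
    {"xyz":[0,0,0],"turn":[0,0,0]}
  ],
  "gripper": 1.0
}}

```text
clock: 9.88
eef_pos: [566.5, -61.5, 35.9]
eef_rot: [-3.141, -0.0, 1.644]
wrist_force: [-0.1, -0.0, 0.9]
finger_gap: 0.2
```

```bash
python3 - <<'E'
from h import *
c,s=shot("wrist","w7");print(s["eef_pos"],s["eef_rot"],s["wrist_force"],s["moment"],s["finger_gap"])
E
```

```text
[566.45590118 -61.51180934  35.91477972] [-3.14126862e+00 -8.68649456e-05  1.64442747e+00] [-0.11776126 -0.02345934  0.93369586] [-0.07749638 -0.07161385  0.05547698] 0.22335325688955854
```

View pics/w7.png

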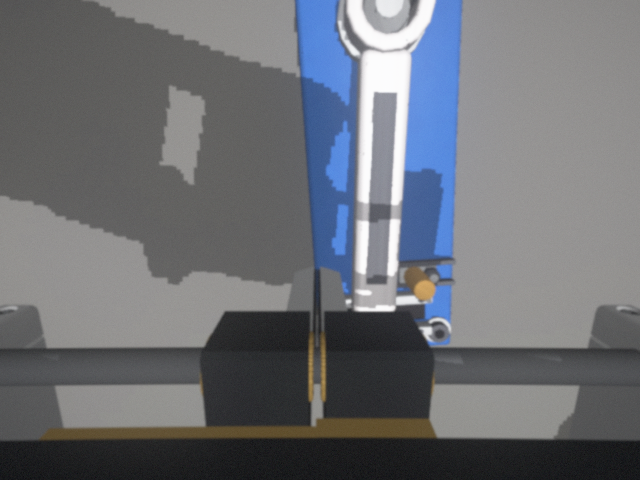

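{"fn": "arm_command", "kwargs": {
  "deltas": [
    {"xyz":[0.003,0,0],"turn":[0,0,0]},
    {"xyz":[0.003,0,0],"turn":[0,0,0]},
    {"xyz":[0.001,0,0],"turn":[0,0,0]},
    {"xyz":[0.001,0,0],"turn":[0,0,0]},
    {"xyz":[0,0,0],"turn":[0,0,0]}
  ]
}}

```text
clock: 10.55
eef_pos: [574.2, -62.0, 35.9]
eef_rot: [-3.141, 0.0, 1.644]
wrist_force: [-0.0, -0.1, 1.2]
finger_gap: 0.7
```

{"fn": "arm_command", "kwargs": {
  "deltas": [
    {"xyz":[0.001,0,0],"turn":[0,0,0]},
    {"xyz":[0.001,0,0],"turn":[0,0,0]},
    {"xyz":[0,0,0],"turn":[0,0,0]}
  ]
}}

```text
clock: 10.92
eef_pos: [576.3, -62.0, 35.9]
eef_rot: [3.142, -0.0, 1.644]
wrist_force: [-1.2, 0.8, 0.8]
finger_gap: 0.4
```

```bash
python3 - <<'E'
from h import *
c,s=shot("wrist","w8");print(s["eef_pos"],s["wrist_force"],s["moment"])
crop(c,280,480,180,340,"w8z",4)
E
```

```text
[576.33452989 -61.97985286  35.91364979] [-1.15093622  0.76856587  0.80467587] [-0.05779672  0.10866432 -0.01570389]
```

View pics/w8z.png

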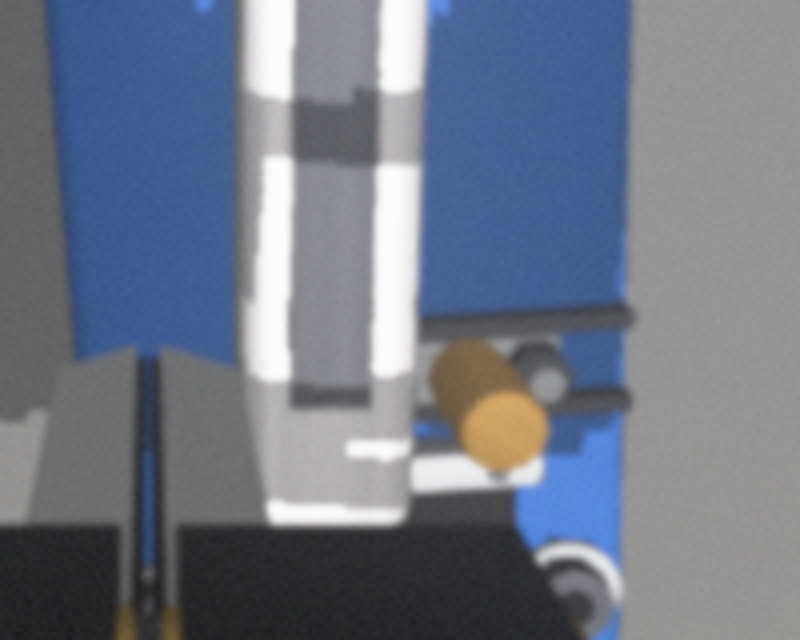

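{"fn": "arm_command", "kwargs": {
  "deltas": [
    {"xyz":[0.001,0,0],"turn":[0,0,0]},
    {"xyz":[0.001,0,0],"turn":[0,0,0]},
    {"xyz":[0,0,0],"turn":[0,0,0]}
  ]
}}

```text
clock: 11.35
eef_pos: [578.4, -62.0, 35.9]
eef_rot: [3.142, 0.0, 1.644]
wrist_force: [-0.0, 0.7, 0.2]
finger_gap: 0.4
```

{"fn": "arm_command", "kwargs": {
  "deltas": [
    {"xyz":[0.001,0,0],"turn":[0,0,0]},
    {"xyz":[0,0,0],"turn":[0,0,0]}
  ]
}}

```text
clock: 11.6
eef_pos: [579.4, -62.0, 35.9]
eef_rot: [3.142, -0.0, 1.644]
wrist_force: [-1.3, -1.2, 0.1]
finger_gap: 0.8
```

{"fn": "arm_command", "kwargs": {
  "deltas": [
    {"xyz":[0.001,0,0],"turn":[0,0,0]},
    {"xyz":[0,0,0],"turn":[0,0,0]}
  ]
}}

```text
clock: 11.85
eef_pos: [580.4, -61.9, 35.9]
eef_rot: [3.142, -0.0, 1.644]
wrist_force: [-1.1, -0.2, -0.2]
finger_gap: 0.6
```

{"fn": "arm_command", "kwargs": {
  "deltas": [
    {"xyz":[0.0005,0,0],"turn":[0,0,0]},
    {"xyz":[0.0005,0,0],"turn":[0,0,0]},
    {"xyz":[0,0,0],"turn":[0,0,0]}
  ]
}}

```text
clock: 12.22
eef_pos: [581.0, -61.9, 35.9]
eef_rot: [-3.141, -0.0, 1.644]
wrist_force: [-5.1, 0.6, 1.8]
finger_gap: 0.4
```

{"fn": "arm_command", "kwargs": {
  "deltas": [
    {"xyz":[0.0005,0,0],"turn":[0,0,0]},
    {"xyz":[0,0,0],"turn":[0,0,0]}
  ]
}}

```text
clock: 12.48
eef_pos: [581.1, -62.0, 35.8]
eef_rot: [-3.14, -0.0, 1.644]
wrist_force: [-7.4, 0.2, 4.0]
finger_gap: 0.4
```

```bash
python3 - <<'E'
from h import *
c,s=shot("wrist","w9");print(s["eef_pos"],s["wrist_force"],s["moment"])
crop(c,280,480,180,340,"w9z",4)
E
```

```text
[581.12891558 -61.95407494  35.83329653] [-7.42510883  0.22087049  3.95247133] [0.03294879 1.32553261 0.07257167]
```

View pics/w9z.png

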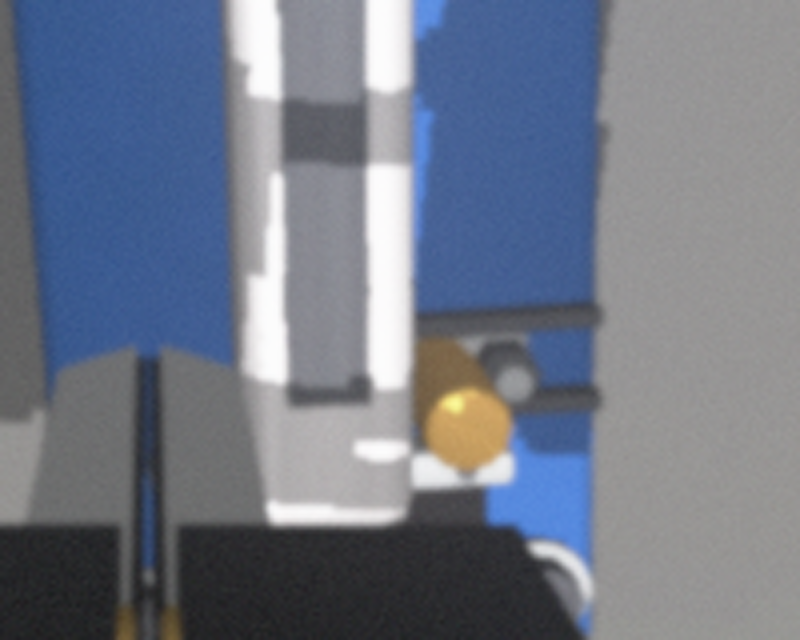

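{"fn": "arm_command", "kwargs": {
  "deltas": [
    {"xyz":[0.0002,0,0],"turn":[0,0,0]},
    {"xyz":[0,0,0],"turn":[0,0,0]},
    {"xyz":[0,0,0],"turn":[0,0,0]}
  ]
}}

```text
clock: 12.9
eef_pos: [581.2, -61.9, 35.8]
eef_rot: [-3.139, -0.0, 1.644]
wrist_force: [-9.7, 0.0, 4.8]
finger_gap: 0.7
```

{"fn": "arm_command", "kwargs": {
  "deltas": [
    {"xyz":[0,0,0],"turn":[0,0,0]},
    {"xyz":[0,0,0],"turn":[0,0,0]},
    {"xyz":[0,0,0],"turn":[0,0,0]},
    {"xyz":[0,0,0],"turn":[0,0,0]}
  ]
}}

```text
clock: 13.4
eef_pos: [581.2, -61.9, 35.8]
eef_rot: [-3.139, -0.0, 1.644]
wrist_force: [-8.1, 0.1, 4.6]
finger_gap: 0.4
```

{"fn": "arm_command", "kwargs": {
  "deltas": [
    {"xyz":[-0.002,0,0],"turn":[0,0,0]},
    {"xyz":[-0.006,0,0],"turn":[0,0,0]},
    {"xyz":[-0.006,0,0.01],"turn":[0,0,0]},
    {"xyz":[0,0,0.04],"turn":[0,0,0]},
    {"xyz":[0,0,0.06],"turn":[0,0,0]},
    {"xyz":[0,0,0.04],"turn":[0,0,0]},
    {"xyz":[0,0,0],"turn":[0,0,0]}
  ]
}}

```text
clock: 14.28
eef_pos: [569.0, -62.1, 189.9]
eef_rot: [3.135, 0.002, 1.644]
wrist_force: [-0.3, 0.3, -0.2]
finger_gap: 0.3
```

```bash
python3 - <<'E'
from h import *
c,s=shot("wrist","w10");print(s["eef_pos"],s["wrist_force"],s["moment"],s["clock"])
E
```

```text
[568.99063706 -62.13663378 189.92339378] [-0.29594478  0.27709759 -0.21857533] [-0.02560706 -0.0703724   0.02492887] 14.275
```

View pics/w10.png

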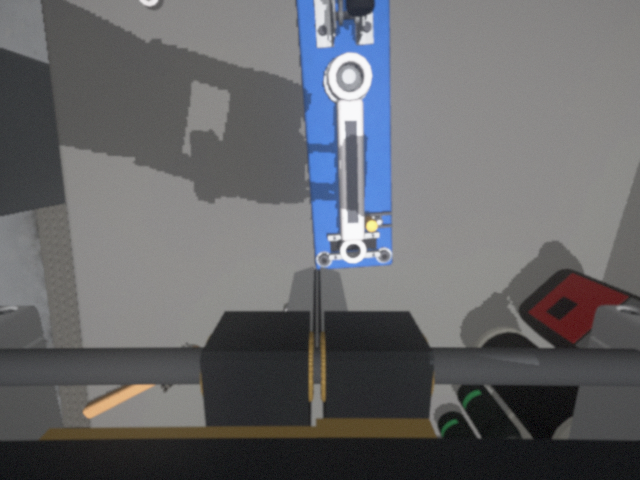

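```bash
cat >> h.py <<'E'
yaw=0.1403;O=np.array([588.3,75.5,0]);J=R.from_euler("z",yaw).as_matrix()
def tojig(P): return (np.asarray(P)-O)@J
def toworld(P): return np.asarray(P)@J.T+O
def tri(c1,p1,c2,p2,s1=None,s2=None):
    t1,d1=ray(c1,p1,s1);t2,d2=ray(c2,p2,s2);d1=d1[0]/np.linalg.norm(d1[0]);d2=d2[0]/np.linalg.norm(d2[0])
    a=np.linalg.lstsq(np.c_[d1,-d2],t2-t1,rcond=None)[0];A=t1+a[0]*d1;B=t2+a[1]*d2
    return (A+B)/2,np.linalg.norm(A-B)
def red(c,u0,u1,v0,v1):
    h=cv2.cvtColor(c["color"],cv2.COLOR_RGB2HSV)[v0:v1,u0:u1]
    m=cv2.inRange(h,(0,140,70),(8,255,255))|cv2.inRange(h,(172,140,70),(180,255,255))
    n,l,st,ce=cv2.connectedComponentsWithStats(m);i=1+np.argmax(st[1:,4])
    p=(np.argwhere(l==i)[:,::-1]+[u0,v0]).astype(np.float32);return ce[i]+[u0,v0],st[i],cv2.boxPoints(cv2.minAreaRect(p))
E
python3 - <<'E'
from h import *
a,_=shot("top");b,_=shot("scene")
pa=red(a,230,270,205,240);pb=red(b,262,290,228,262);print(pa,pb)
P,e=tri(a,pa[0],b,pb[0]);print("grip mid",P,e,"jig",tojig(P))
# predicted
for x in (0,):
  print(proj(a,toworld([[x,109,165]])),proj(b,toworld([[x,109,165]])))
def ends(bx):
    d=[(np.linalg.norm(bx[i]-bx[i-1]),(bx[i]+bx[i-1])/2) for i in range(4)];d.sort(key=lambda t:t[0]);return d[0][1],d[1][1]
ea=sorted(ends(pa[2]),key=lambda p:p[0]);eb=sorted(ends(pb[2]),key=lambda p:p[1])
for i in range(2):
    P,e=tri(a,ea[i],b,eb[i]);print("end",ea[i],eb[i],e,"jig",tojig(P))
E
```

```text
(array([248.61206897, 221.95689655]), array([ 10,  12,  18,  11, 116], dtype=int32), array([[238.93848, 222.89233],
       [240.7154 , 216.37695],
       [258.3154 , 221.17694],
       [256.53848, 227.69232]], dtype=float32)) (array([275.828125, 245.625   ]), array([  8,   7,  13,  23, 128], dtype=int32), array([[268.9732 , 235.7882 ],
       [274.13672, 233.78014],
       [282.61926, 255.59248],
       [277.45575, 257.60052]], dtype=float32))
grip mid [572.50637886 182.76498958 155.83303552] 1.1246751795930094 jig [ -0.63847971 108.41959602 155.83303552]
[[247.66081787 220.88853766]] [[275.4226526  242.40209871]]
end [239.82693 219.63464] [271.55496 234.78416] 1.943701108145876 jig [ -0.63338407 122.25271189 192.48924982]
end [257.42694 224.43463] [280.0375 256.5965] 4.921765278302674 jig [ -0.77297814  93.94438559 117.16003314]
```

{"fn": "arm_command", "kwargs": {
  "deltas": [
    {"xyz":[0.001,0.03,0],"turn":[0,0,0.01]},
    {"xyz":[0.001,0.04,0],"turn":[0,0,0.01]},
    {"xyz":[0.001,0.05,0],"turn":[0,0,0.012]},
    {"xyz":[0.001,0.05,0],"turn":[0,0,0.012]},
    {"xyz":[0.001,0.03,0],"turn":[0,0,0.012]},
    {"xyz":[0.001,0.0235,-0.005],"turn":[0,0,0.011]},
    {"xyz":[0,0,0],"turn":[0,0,0]},
    {"xyz":[0,0,0],"turn":[0,0,0]}
  ]
}}

```text
clock: 15.42
eef_pos: [573.8, 160.8, 180.2]
eef_rot: [-3.14, 0.0, 1.71]
wrist_force: [0.3, 0.1, 0.1]
finger_gap: 0.6
```

```bash
python3 - <<'E'
from h import *
c,s=shot("wrist","w11");print(s["eef_pos"],s["eef_rot"],tojig(s["eef_pos"]),s["wrist_force"],s["moment"],s["clock"])
c,_=shot("scene");crop(c,250,370,220,310,"s11z",6)
c,_=shot("top");crop(c,220,400,170,280,"t11z",4)
E
```

```text
[573.75582499 160.84696569 180.23293434] [-3.14026168e+00  2.57018583e-04  1.71038225e+00] [ -2.46633078  86.54221393 180.23293434] [0.30776239 0.05977243 0.0641169 ] [-0.02724519 -0.06332031  0.03399971] 15.425
```

View pics/w11.png

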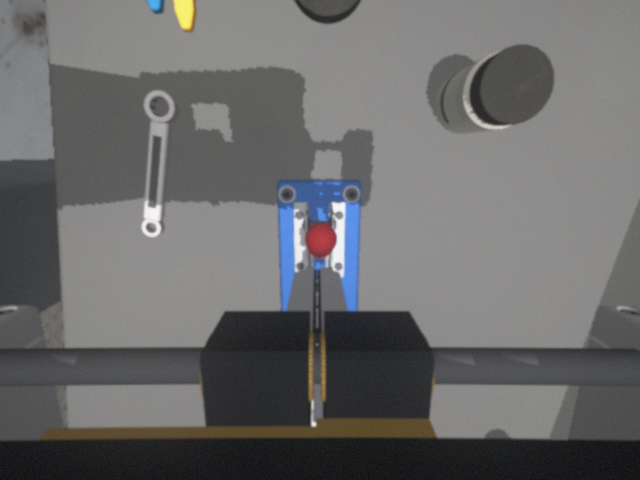

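View pics/s11z.png

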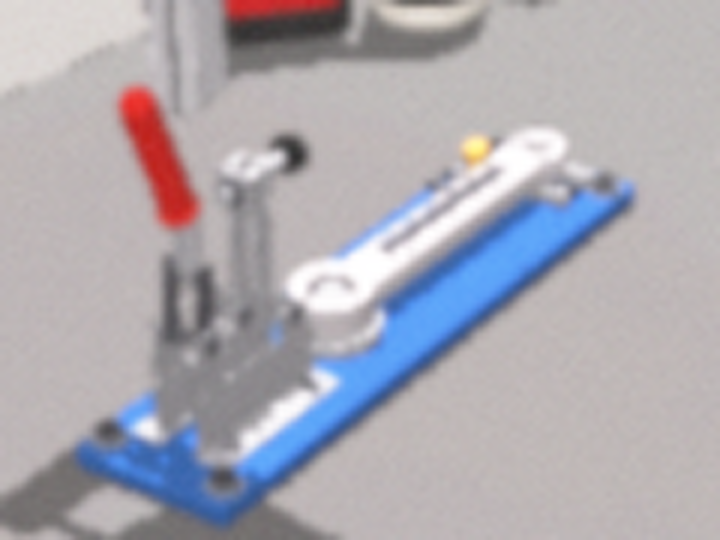

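{"fn": "arm_command", "kwargs": {
  "deltas": [
    {"xyz":[0.001,0.0045,-0.001],"turn":[0,0,0]},
    {"xyz":[-0.0005,0.0045,-0.001],"turn":[0,0,0]},
    {"xyz":[-0.0005,0.0045,-0.001],"turn":[0,0,0]},
    {"xyz":[-0.0006,0.0045,-0.001],"turn":[0,0,0]}
  ]
}}

```text
clock: 16.08
eef_pos: [573.4, 179.9, 177.1]
eef_rot: [3.141, 0.0, 1.711]
wrist_force: [-0.5, -0.7, 1.6]
finger_gap: 0.1
```

{"fn": "arm_command", "kwargs": {
  "deltas": [
    {"xyz":[-0.0007,0.005,-0.001],"turn":[0,0,0]},
    {"xyz":[-0.0007,0.005,-0.002],"turn":[0,0,0]}
  ]
}}

```text
clock: 16.32
eef_pos: [572.0, 189.9, 174.0]
eef_rot: [3.141, 0.0, 1.711]
wrist_force: [0.3, -1.8, 3.2]
finger_gap: 0.7
```

```bash
python3 - <<'E'
from h import *
c,s=shot("wrist","w12");print(s["eef_pos"],s["eef_rot"],tojig(s["eef_pos"]),s["wrist_force"],s["moment"],s["clock"])
c,_=shot("scene");crop(c,250,370,220,310,"s12z",6)
E
```

```text
[571.98792834 189.87757855 173.97447775] [3.14132091e+00 5.08548142e-05 1.71082350e+00] [-1.57210297e-01  1.15534798e+02  1.73974478e+02] [ 0.26809867 -1.83746745  3.15441848] [-0.39065424 -0.13005621 -0.01863547] 16.325
```

View pics/s12z.png

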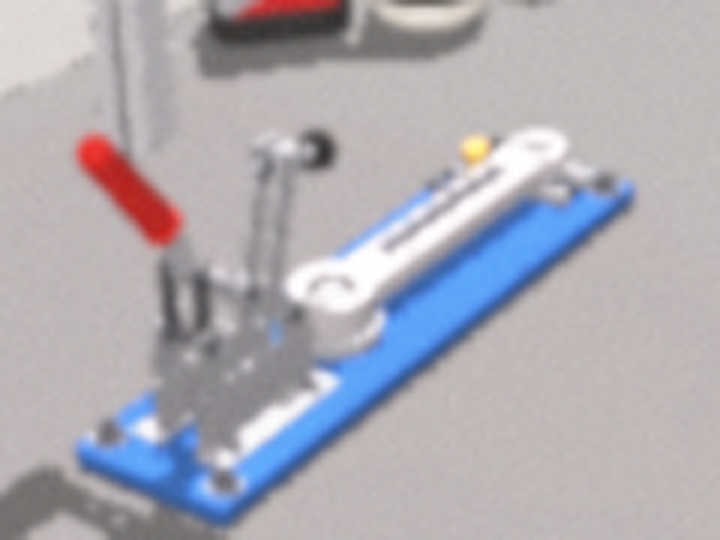

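{"fn": "arm_command", "kwargs": {
  "deltas": [
    {"xyz":[-0.0006,0.0045,-0.003],"turn":[0,0,0]},
    {"xyz":[-0.0006,0.0043,-0.003],"turn":[0,0,0]},
    {"xyz":[-0.0002,0.0012,-0.0055],"turn":[0,0,0]},
    {"xyz":[-0.0002,0.0012,-0.0055],"turn":[0,0,0]}
  ]
}}

```text
clock: 16.92
eef_pos: [570.7, 200.9, 157.3]
eef_rot: [3.14, 0.0, 1.711]
wrist_force: [0.1, -5.4, 5.9]
finger_gap: 0.4
```

{"fn": "arm_command", "kwargs": {
  "deltas": [
    {"xyz":[0,-0.0006,-0.005],"turn":[0,0,0]},
    {"xyz":[0,-0.0006,-0.005],"turn":[0,0,0]}
  ]
}}

```text
clock: 17.18
eef_pos: [570.5, 199.4, 146.6]
eef_rot: [3.141, 0.0, 1.711]
wrist_force: [1.1, -3.2, 1.8]
finger_gap: 0.5
```

```bash
python3 - <<'E'
from h import *
s=read_state();print(tojig(s["eef_pos"]),s["wrist_force"],s["clock"])
c,_=shot("scene");crop(c,250,370,220,310,"s13z",6)
E
```

```text
[ -0.31493366 125.18229104 146.55886392] [ 1.14385035 -3.23079479  1.80310763] 17.175
```

View pics/s13z.png

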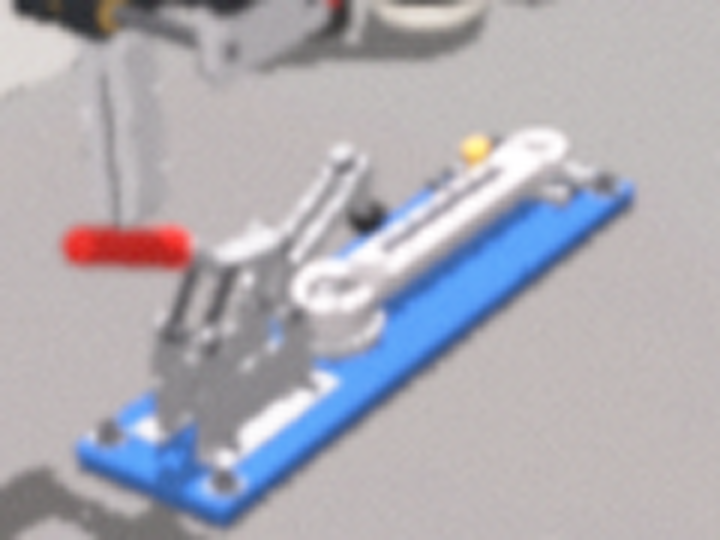

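{"fn": "arm_command", "kwargs": {
  "deltas": [
    {"xyz":[0,0,-0.004],"turn":[0,0,0]},
    {"xyz":[0,0,-0.004],"turn":[0,0,0]},
    {"xyz":[0,0,-0.004],"turn":[0,0,0]},
    {"xyz":[0,0.0005,-0.004],"turn":[0,0,0]}
  ]
}}

```text
clock: 17.73
eef_pos: [570.3, 200.2, 130.6]
eef_rot: [-3.141, -0.0, 1.711]
wrist_force: [0.6, -0.9, 0.8]
finger_gap: 0.4
```

{"fn": "arm_command", "kwargs": {
  "deltas": [
    {"xyz":[0,0.0005,-0.003],"turn":[0,0,0]},
    {"xyz":[0,0.0005,-0.003],"turn":[0,0,0]}
  ]
}}

```text
clock: 17.98
eef_pos: [570.5, 201.1, 125.3]
eef_rot: [3.141, -0.0, 1.711]
wrist_force: [-2.3, -0.7, 7.9]
finger_gap: 0.5
```

{"fn": "arm_command", "kwargs": {
  "deltas": [
    {"xyz":[0,0.0005,-0.003],"turn":[0,0,0]},
    {"xyz":[0,0.0005,-0.002],"turn":[0,0,0]}
  ]
}}

```text
clock: 18.23
eef_pos: [570.5, 202.0, 120.7]
eef_rot: [3.141, 0.0, 1.711]
wrist_force: [-4.7, -2.5, 10.5]
finger_gap: 0.2
```

```bash
python3 - <<'E'
from h import *
c,s=shot("wrist","w14");print(tojig(s["eef_pos"]),s["wrist_force"],s["moment"],s["clock"])
c,_=shot("scene");crop(c,250,370,220,310,"s14z",6)
E
```

```text
[1.07565421e-01 1.27751766e+02 1.20720467e+02] [-4.70275683 -2.54030728 10.53113183] [-0.633732    0.72946979  0.07468084] 18.225
```

View pics/s14z.png

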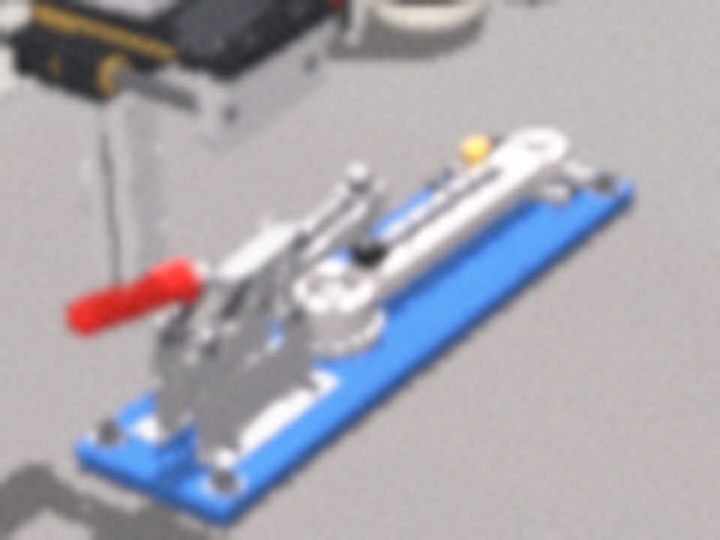

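View pics/w14.png

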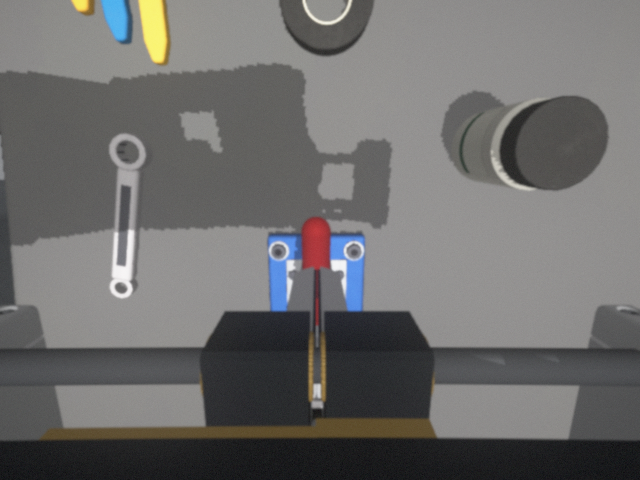

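{"fn": "arm_command", "kwargs": {
  "deltas": [
    {"xyz":[-0.0005,0.0003,-0.002],"turn":[0,0,0]},
    {"xyz":[0,0.0003,-0.002],"turn":[0,0,0]}
  ]
}}

```text
clock: 18.58
eef_pos: [570.3, 202.5, 117.0]
eef_rot: [3.14, 0.0, 1.711]
wrist_force: [-2.3, -1.8, 11.1]
finger_gap: 0.7
```

{"fn": "arm_command", "kwargs": {
  "deltas": [
    {"xyz":[0,0.0003,-0.002],"turn":[0,0,0]},
    {"xyz":[0,0.0003,-0.002],"turn":[0,0,0]}
  ]
}}

```text
clock: 18.82
eef_pos: [570.2, 203.1, 112.8]
eef_rot: [3.14, 0.0, 1.711]
wrist_force: [-3.2, -2.8, 8.0]
finger_gap: 0.2
```

{"fn": "arm_command", "kwargs": {
  "deltas": [
    {"xyz":[0,0.0003,-0.002],"turn":[0,0,0]},
    {"xyz":[0,0.0003,-0.002],"turn":[0,0,0]}
  ]
}}

```text
clock: 19.08
eef_pos: [570.0, 203.7, 108.4]
eef_rot: [3.141, 0.0, 1.711]
wrist_force: [-2.6, -2.1, 3.9]
finger_gap: 0.6
```

{"fn": "arm_command", "kwargs": {
  "deltas": [
    {"xyz":[0,0.0003,-0.002],"turn":[0,0,0]},
    {"xyz":[0,0.0003,-0.002],"turn":[0,0,0]}
  ]
}}

```text
clock: 19.32
eef_pos: [569.9, 204.5, 103.7]
eef_rot: [-3.142, -0.0, 1.711]
wrist_force: [-0.1, 0.7, -0.0]
finger_gap: 0.5
```

{"fn": "arm_command", "kwargs": {
  "deltas": [
    {"xyz":[0,0.0003,-0.003],"turn":[0,0,0]},
    {"xyz":[0,0.0003,-0.003],"turn":[0,0,0]},
    {"xyz":[0,0,-0.002],"turn":[0,0,0]},
    {"xyz":[0,0,0],"turn":[0,0,0]}
  ]
}}

```text
clock: 19.82
eef_pos: [569.8, 205.0, 95.7]
eef_rot: [-3.141, 0.0, 1.711]
wrist_force: [-0.5, -0.2, -0.0]
finger_gap: 0.2
```

{"fn": "arm_command", "kwargs": {
  "deltas": [
    {"xyz":[0,0,-0.001],"turn":[0,0,0]},
    {"xyz":[0,0,-0.001],"turn":[0,0,0]},
    {"xyz":[0,0,0],"turn":[0,0,0]}
  ]
}}

```text
clock: 20.2
eef_pos: [569.8, 205.0, 93.9]
eef_rot: [-3.141, 0.0, 1.711]
wrist_force: [-0.4, 0.7, 0.2]
finger_gap: 0.5
```

```bash
python3 - <<'E'
from h import *
s=read_state();print(tojig(s["eef_pos"]),s["wrist_force"],s["clock"])
c,_=shot("scene");crop(c,250,370,220,310,"s15z",6)
E
```

```text
[ -0.16772319 130.8250619   93.85735959] [-0.41673328  0.67083117  0.22955199] 20.2
```

View pics/s15z.png

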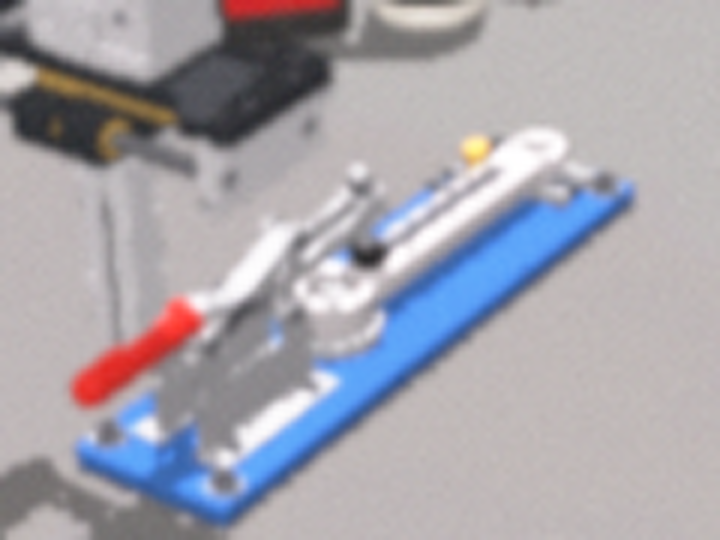

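Down and likely snapped shut. I'll press gently to confirm it is on its stop.

{"fn": "arm_command", "kwargs": {
  "deltas": [
    {"xyz":[0,0,-0.001],"turn":[0,0,0]},
    {"xyz":[0,0,-0.001],"turn":[0,0,0]},
    {"xyz":[0,0,0],"turn":[0,0,0]}
  ]
}}

```text
clock: 20.62
eef_pos: [570.1, 205.1, 92.6]
eef_rot: [3.141, -0.0, 1.711]
wrist_force: [-1.7, 0.4, 5.2]
finger_gap: 0.3
```

{"fn": "arm_command", "kwargs": {
  "deltas": [
    {"xyz":[0,0,-0.0005],"turn":[0,0,0]},
    {"xyz":[0,0,0],"turn":[0,0,0]}
  ]
}}

```text
clock: 20.88
eef_pos: [570.1, 205.1, 92.4]
eef_rot: [3.141, -0.0, 1.711]
wrist_force: [-3.0, 0.1, 8.0]
finger_gap: 0.4
```

{"fn": "arm_command", "kwargs": {
  "deltas": [
    {"xyz":[0,0,-0.0005],"turn":[0,0,0]},
    {"xyz":[0,0,0],"turn":[0,0,0]}
  ]
}}

```text
clock: 21.12
eef_pos: [570.2, 205.1, 92.1]
eef_rot: [3.14, -0.0, 1.711]
wrist_force: [-4.4, -1.5, 11.4]
finger_gap: 0.4
```

{"fn": "arm_command", "kwargs": {
  "deltas": [
    {"xyz":[0,0,0.005],"turn":[0,0,0]},
    {"xyz":[0,0,0.03],"turn":[0,0,0]},
    {"xyz":[0,0,0.06],"turn":[0,0,0]},
    {"xyz":[0,0,0.06],"turn":[0,0,0]},
    {"xyz":[0,-0.03,0.02],"turn":[0,0,0]},
    {"xyz":[0,-0.05,0],"turn":[0,0,0]},
    {"xyz":[0,-0.05,0],"turn":[0,0,0]},
    {"xyz":[0,-0.05,0],"turn":[0,0,0]},
    {"xyz":[0,-0.03,0],"turn":[0,0,0]},
    {"xyz":[0,0,0],"turn":[0,0,0]},
    {"xyz":[0,0,0],"turn":[0,0,0]}
  ]
}}

```text
clock: 22.5
eef_pos: [569.9, -4.3, 265.9]
eef_rot: [-3.142, -0.0, 1.711]
wrist_force: [0.5, 0.3, -0.1]
finger_gap: 0.7
```

```bash
python3 - <<'E'
from h import *
c,s=shot("wrist","w16");print(s["eef_pos"],tojig(s["eef_pos"]),s["wrist_force"],s["clock"])
b,_=shot("scene","s16");crop(b,250,370,220,310,"s16z",6)
a,_=shot("top","t16");crop(a,220,400,170,280,"t16z",4)
try:
    pb=red(b,255,300,240,300);print("scene red",pb[0],"pred locked",proj(b,toworld([[-.6,139,73]])),"dead",proj(b,toworld([[-.6,138,83]])))
    pa=red(a,220,275,200,250);print("top red",pa[0],proj(a,toworld([[-.6,139,73]])))
    P,e=tri(a,pa[0],b,pb[0]);print(tojig(P),e)
except Exception as x: print(x)
E
```

```text
[569.89042277  -4.25670277 265.92299022] [-29.38187748 -76.39862201 265.92299022] [ 0.46715654  0.32648863 -0.06384733] 22.5
scene red [272.03076923 278.69230769] pred locked [[270.48584662 279.98937595]] dead [[270.43057608 276.40215201]]
top red [242.53804348 228.50543478] [[239.74248499 228.69737283]]
[ -0.66092887 132.59577507  73.22811988] 0.8138170738983376
```

View pics/w16.png

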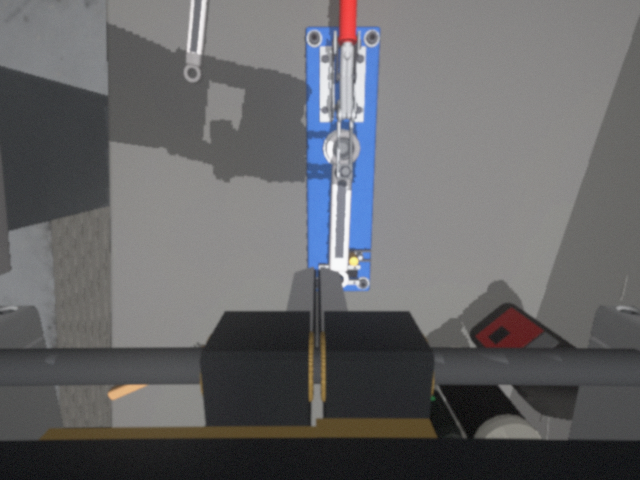

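View pics/s16z.png

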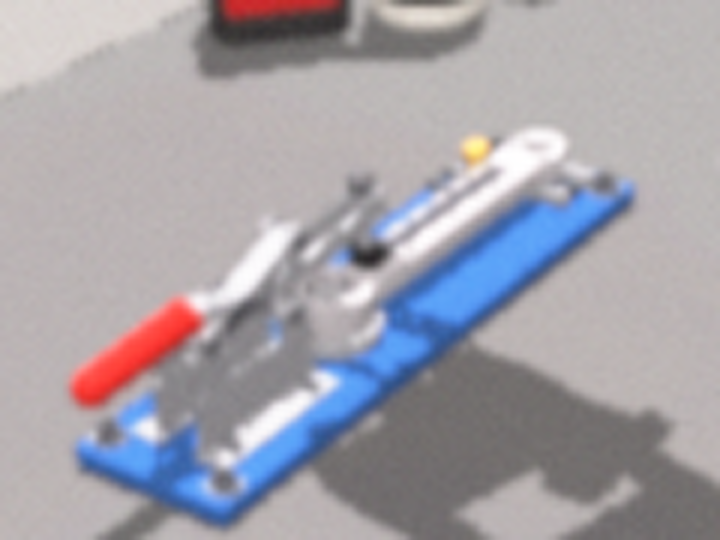

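View pics/t16z.png

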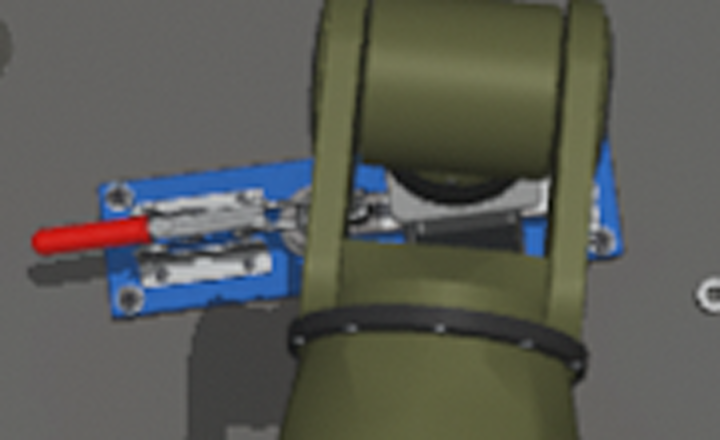

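```bash
python3 - <<'E'
from h import *
c,s=shot("wrist");crop(c,300,400,200,300,"w17z",6)
E
```

```text
(no output)
```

View pics/w17z.png

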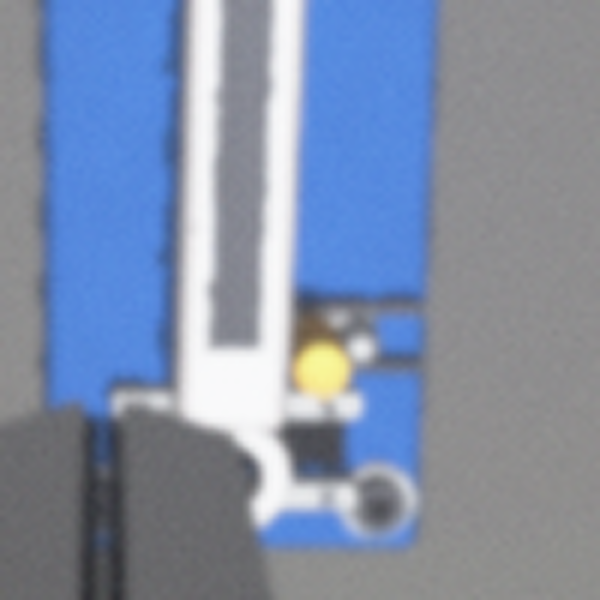

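The post still touches the bar's flank at crop (297,360). The pad is on the crank and the handle is level, so I'm handing in.

```bash
python3 -c "
from cell import *
print(sign_off())"
```

```text
the job is handed in; nothing more can be done
None
```

The crank is on the jig, home against the brass stop and clamped. I handed the job in at about 22.6 s; the hand-in reported no verdict.

- **Seating:** I gripped the largest crank mid-bar and lowered its bore over the stub. It touched down at the expected height, with the tool at 33.5 mm against 33.4 mm predicted.
- **Side stop:** I pushed the crank's flank opposite the brass post with closed fingers. I read 7.4 to 9.7 N for about 0.9 s, ending at 8.1 N. The sideways push met its first resistance about where the pictures put the stop.
- **Clamp:** I followed the handle along its arc. My highest reading before the dead point was about 12 N. The force then fell to zero and the handle snapped down, and a final press on its stop read about 12 N.

**Last checks:**
- The middle of the red grip measured z = 73 mm, which matches locked. Its y measured 133 mm against 139 mm given; I put this down to the rough measurement of the grip's middle.
- The pictures show the pad on the bar beside the boss and the flank still touching the post.
- The robot was clear of everything and read no force.
- I moved no other part on purpose, but did not measure the bystanders' positions again. Forces were only read at the end of each move, so a short peak between readings could have been missed.

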